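Gauge the plinth holes and pull the undersized one

TASK

Take the pin gauge from its green stand and try it in the hole of each of the three wooden plinths, from the robot's left to its right, without forcing it: it either slides well in or stops at the mouth. Set the plinth that it will not enter flat in the middle of the red rework tray, leave the two that it fits standing where they are, and have the gauge back upright in its stand, collar down on it. Drop nothing and leave the other things on the bench alone.

Things in the scene. Friction and masses are not known exactly. Their poses are not given: they have to be found in the camera images.
- gauge: pin gauge, 130 mm long, 0.22 kg, standing pin down in the stand. Origin: the pin's lower tip; z up along it. From the tip: steel pin 20 mm in diameter, 40 mm long (its first 5 mm taper to 14 mm at the tip); brass collar 38 mm in diameter (z 40 to 50 mm); dark square wooden handle 26 x 26 mm, sides along its x and y (z 50 to 130 mm), yellow band near the top
- stand: green block 80 x 80 x 50 mm, fixed to the bench, left or right of the plinths, with a hole 28 mm in diameter right through its centre; the gauge's collar rests on its top, so that the tip hangs 40 mm below the top. Origin: centre of the underside
- stand_mouth (a point): centre of the mouth of the stand's hole, on its top face, 50 mm above the bench
- tray: red open tray for rework, outside 170 x 160 x 25 mm (its x, y, z), walls 6 mm, floor about 6 mm thick, fixed, on the other side of the plinths from the stand. Origin: centre of the underside
- plinth_1: loose wooden block 90 x 60 x 50 mm (its x, y, z), 0.15 to 0.27 kg, round hole right through its centre, 23 mm (gauge enters) or 17 mm (it does not): find out which by trying; else all alike. Origin: centre of underside. Yaw up to 0.2 rad. Three in a row along y, at random places: y near +0.155 (left), 0 (middle), -0.155 (right); x varies by 160 mm
- plinth_1_hole (a point): centre of the mouth of this plinth's hole, on its top face, 50 mm above the underside
- plinth_2: loose wooden block 90 x 60 x 50 mm (its x, y, z), 0.15 to 0.27 kg, round hole right through its centre, 23 mm (gauge enters) or 17 mm (it does not): find out which by trying; else all alike. Origin: centre of underside. Yaw up to 0.2 rad. Three in a row along y, at random places: y near +0.155 (left), 0 (middle), -0.155 (right); x varies by 160 mm
- plinth_2_hole (a point): centre of the mouth of this plinth's hole, on its top face, 50 mm above the underside
- plinth_3: loose wooden block 90 x 60 x 50 mm (its x, y, z), 0.15 to 0.27 kg, round hole right through its centre, 23 mm (gauge enters) or 17 mm (it does not): find out which by trying; else all alike. Origin: centre of underside. Yaw up to 0.2 rad. Three in a row along y, at random places: y near +0.155 (left), 0 (middle), -0.155 (right); x varies by 160 mm
- plinth_3_hole (a point): centre of the mouth of this plinth's hole, on its top face, 50 mm above the underside
- gouge: carving gouge with an orange handle, 200 mm long, lying; bystander
- offcut: wooden offcut 35 x 110 x 22 mm, lying; bystander
- mallet: mallet, 260 mm long, lying; bystander
- glue: white glue bottle, 60 mm across, 140 mm tall; bystander
- brush: brush, 200 mm long, lying; bystander
- wax: amber jar, 80 mm across, 60 mm tall; bystander
Mind the look-alikes: they are no part of the job. Of the things like the gauge, leave any that is pink or turquoise; of the rest the smaller one is meant.

How it is judged:
On the way, in this order (a step that is already met when the one before it is completed fails the run):
1. the gauge pin is tried in the hole of the left plinth: at least 18 mm in, or pressed on the hole's mouth if it will not enter (((world y of plinth_1 above 0.078 m and horizontal distance between gauge and plinth_1_hole below 0.008 m and z of gauge in the frame of plinth_1_hole below -0.018 m) or (world y of plinth_2 above 0.078 m and horizontal distance between gauge and plinth_2_hole below 0.008 m and z of gauge in the frame of plinth_2_hole below 0.006 m and contact force between gauge and plinth_2 above 1 N) or (world y of plinth_3 above 0.078 m and horizontal distance between gauge and plinth_3_hole below 0.008 m and z of gauge in the frame of plinth_3_hole below -0.018 m))), for 0.1 s.
2. the gauge pin is tried in the hole of the middle plinth: at least 18 mm in, or pressed on the hole's mouth if it will not enter (((world y of plinth_1 between -0.078 and 0.078 m and horizontal distance between gauge and plinth_1_hole below 0.008 m and z of gauge in the frame of plinth_1_hole below -0.018 m) or (world y of plinth_2 between -0.078 and 0.078 m and horizontal distance between gauge and plinth_2_hole below 0.008 m and z of gauge in the frame of plinth_2_hole below 0.006 m and contact force between gauge and plinth_2 above 1 N) or (world y of plinth_3 between -0.078 and 0.078 m and horizontal distance between gauge and plinth_3_hole below 0.008 m and z of gauge in the frame of plinth_3_hole below -0.018 m))), for 0.1 s.
3. the gauge pin is tried in the hole of the right plinth: at least 18 mm in, or pressed on the hole's mouth if it will not enter (((world y of plinth_1 below -0.078 m and horizontal distance between gauge and plinth_1_hole below 0.008 m and z of gauge in the frame of plinth_1_hole below -0.018 m) or (world y of plinth_2 below -0.078 m and horizontal distance between gauge and plinth_2_hole below 0.008 m and z of gauge in the frame of plinth_2_hole below 0.006 m and contact force between gauge and plinth_2 above 1 N) or (world y of plinth_3 below -0.078 m and horizontal distance between gauge and plinth_3_hole below 0.008 m and z of gauge in the frame of plinth_3_hole below -0.018 m))), for 0.1 s.
At the end, for the whole second after the job is handed in: Refused plinth flat on the tray's floor, centre within 50 mm of the tray's centre along each side; gauge upright in its stand, tip at least 35 mm below the stand's top; the other two plinths upright within 40 mm of their start; all released and at rest (x of plinth_2 in the frame of tray between -0.05 and 0.05 m and y of plinth_2 in the frame of tray between -0.05 and 0.05 m and z of plinth_2 in the frame of tray below 0.012 m and angle between each of plinth_2, gauge, plinth_1, plinth_3's own z axis and vertical below 0.1 rad and horizontal distance between gauge and stand_mouth below 0.009 m and z of gauge in the frame of stand_mouth below -0.035 m and distance of each of plinth_1, plinth_3 from where it was at the start of the episode below 0.04 m and linear speed of each of plinth_1, plinth_2, plinth_3, gauge below 0.02 m/s); the robot touches nothing.
It fails at once if a bystander is moved by more than 30 mm (distance of any of gouge, offcut, mallet, glue, brush, wax from where it was at the start of the episode above 0.03 m).
It fails at once if the gauge is forced: over 45 N between it and a plinth (contact force between gauge and plinth_1 above 45 N or contact force between gauge and plinth_2 above 45 N or contact force between gauge and plinth_3 above 45 N).
It fails at once if a plinth or the gauge is dropped or thrown: faster than 0.7 m/s (a fall of about 25 mm) with no finger touching it ((linear speed of plinth_1 above 0.7 m/s and contact force between plinth_1 and the fingers below 0.01 N) or (linear speed of plinth_2 above 0.7 m/s and contact force between plinth_2 and the fingers below 0.01 N) or (linear speed of plinth_3 above 0.7 m/s and contact force between plinth_3 and the fingers below 0.01 N) or (linear speed of gauge above 0.7 m/s and contact force between gauge and the fingers below 0.01 N)).
It also fails if it takes over 72 s, if anything falls off the work surface, if the arm or the gripper's body presses on something with over 40 N, if the wrist force passes 120 N, or if a joint passes its speed limit or range.

ROBOT

A 7-joint arm with a two-finger parallel gripper is mounted at the origin on the work surface. World frame = base frame: x ahead of the robot, y to its left, z up, the work surface at z = 0. Lengths are in m, angles in rad, forces in N, time in s.
With the tool pointing down it reaches from about 0.35 to 0.9 m from the base axis. Payload 8.1 kg.
Tool frame: the origin (TCP) lies between the finger pads; the fingertips stand 22 mm ahead of it and the grasp point (between the pads) lies 3 mm ahead of it (arm.tip_reach is the distance from the TCP to the fingertips, in m); z points along the fingers, y is the line along which they close (so a half turn about z gives the same grasp; the last joint's range is limited). The gripper opens to 92 mm and grips with 3 to 60 N. Pads are 19 mm wide; open, the fingers measure 130 mm over their backs; the gripper's body (75 mm by 190 mm) begins 47 mm behind the grasp point.
Start: joints at [-1.393, 0.434, 0.025, 1.573, -0.012, 1.134, -0.075], TCP at [0.173, 0.601, 0.249] pointing down, gripper open.
Joint ranges: [-2.62, 2.62], [-0.44, 2.09], [-1.27, 1.32], [0.08, 2.57], [-1.32, 4.46], [0.12, 2], [-2.74, 2.74]. Speed limits (rad/s): [2.22, 2.22, 3.01, 3.01, 3.14, 3.14, 3.14].

INTERFACE

Orientations are given as a rotation vector (axis times angle).
In Python, from cell import telemetry, vision, job, arm gives the robot as it stands. The module is installed in compiled form; this text tells all that it offers.
- The arm moves only by the shell command python3 -m creep 'ROWS' [FORCE]. ROWS is text: rows parted by semicolons, each of 7 numbers parted by spaces: the finger opening in cm, from 0 to 9.18, then the shift along the tool's x, y, z in cm, then the turn, a rotation vector about the tool's x, y, z in degrees. A call has 1 to 5 rows; each row is the pose to reach, as a shift and turn from the pose commanded when the call began, along the tool's axes at that moment; what a row does not reach only later rows make up. A row lasts 1/8 s, in which the tool goes at most 62.5 mm and 10.7 degrees, less where a joint would pass 70% of its speed; a pose out of reach is approached as far as the arm can. A call with a gripper value outside its range is refused whole. The fingers move at their own pace and stop on an object; FORCE is the grip in N (left out, the last holds). Time passes only in rows, so rows that repeat a pose let the fingers close. It gives the time, the measured TCP pose, the force, the opening and the grip force at its end, in the units of the state.
- telemetry.observe(): the state, without advancing time (a new reading comes with each control period).
- vision.get_image(name): name is "scene" or "top" or "wrist"; returns the picture (384x512x3 uint8, red, green, blue); there is no depth.
- vision.camera_info(name): a dict with "fov_y" (degrees; the focal length in pixels is half the picture's height over the tangent of half this angle, whatever the lens; pixels are square), "cx", "cy" (the principal point, pixels), "extrinsics" (4x4, takes a point from camera to world coordinates). Camera axes: x right, y down, z forward; pixel columns grow to the right and rows downward; lengths in m; the calibration is good to about 2 mm. A picture is of the moment at which its call begins: read the wrist's pose just before it. camera_info takes no time and is no camera call; for the wrist camera it gives the pose at the moment of the call.
- job.sign_off(): hands the job in; it is judged then, once.
The state is a dict: "clock": time; "joints": joint angles; "dq": joint speeds; "joint_efforts": joint torques, N m; "position": TCP position; "ee_rot": TCP orientation; "force": force on the tool from outside, world axes, zero at the start; "ft_torque": the same for the moment, N m; "width": opening from 0.0 (shut) to 1.0 (fully open); "gripper_force": force on a finger pad.
Only numpy, scipy, OpenCV 4.12 (cv2) and the standard library are available. Lean on these libraries where they do the work, as an engineer would, in place of code of your own. Each camera call takes 0.05 s, during which the arm holds its last target. There are 200 camera calls.

## Working session

There is one attempt and no reset: what is moved stays moved. The work goes in short steps, Python scripts to look and compute and a shell command to move; the robot and the scene stay as the last step left them, time stands still between calls to the robot, and variables do not carry over. Pictures are saved under pics/ and viewed, at most 13 in all, crops included, and the job is handed in when it is done.

```bash
mkdir -p pics; python3 - <<'E'
from cell import telemetry, vision, arm
import cv2,numpy as np
s=telemetry.observe();print(s)
for n in("scene","top"):
    im=vision.get_image(n);i=vision.camera_info(n);print(n,i['fov_y'],i['cx'],i['cy'],np.round(i['extrinsics'],4).tolist(),{k:v for k,v in i.items() if k not in('fov_y','cx','cy','extrinsics')})
    np.save(f"pics/{n}.npy",im)
    cv2.imwrite(f"pics/{n}1.png",cv2.resize(im[:,:,::-1],(800,600),interpolation=cv2.INTER_CUBIC))
E
```

```text
{'clock': 0.0, 'joints': array([-1.39259228,  0.43521651,  0.02496112,  1.57411863, -0.01160057,
        1.13400688, -0.07507879]), 'dq': array([ 0.00141938, -0.00143134,  0.00045718, -0.00057817, -0.00105355,
        0.00061272,  0.00012047]), 'joint_efforts': array([ 7.39636052e-04, -6.67834067e+01,  9.85442586e-01, -3.14453924e+01,
       -6.04944653e-02,  4.25481470e-02,  1.78696855e-04]), 'position': array([0.17311528, 0.60003348, 0.24794051]), 'ee_rot': array([-4.39685728e-01, -3.11058479e+00,  2.51658861e-03]), 'force': array([ 0.02298939, -1.03374955, -0.40862304]), 'ft_torque': array([-0.00376717, -0.02047131,  0.02062298]), 'gripper_force': 0.0, 'width': 0.9978829193917244}
scene 42.668824222216514 261.0291666854992 189.7061498523376 [[0.65, 0.4819, -0.5875, 1.3474], [0.7595, -0.4369, 0.4819, -0.6876], [-0.0244, -0.7595, -0.65, 0.8917], [0.0, 0.0, 0.0, 1.0]] {}
top 45.776459598356 252.1503424798369 187.92838907016326 [[0.0105, -0.997, 0.0767, 0.4973], [-0.9999, -0.0106, -0.001, -0.0429], [0.0018, -0.0766, -0.9971, 1.252], [0.0, 0.0, 0.0, 1.0]] {}
```

View pics/top1.png

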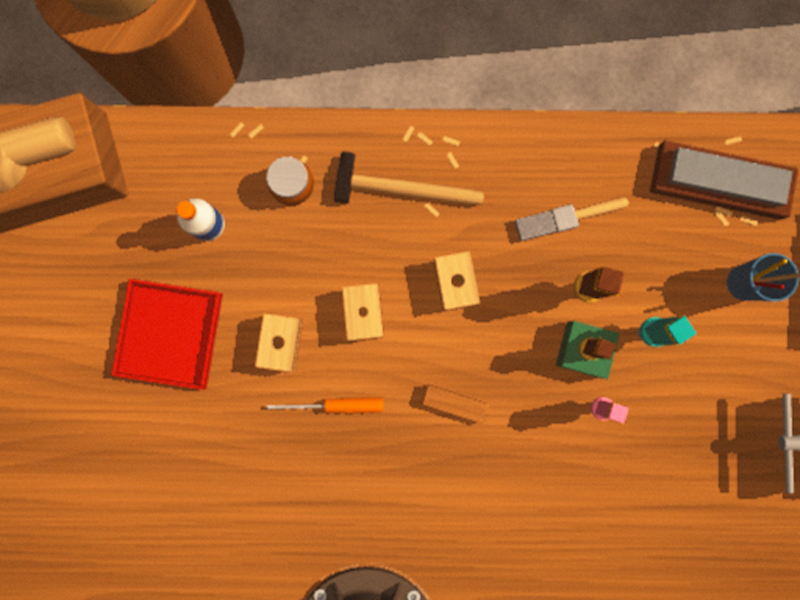

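View pics/scene1.png

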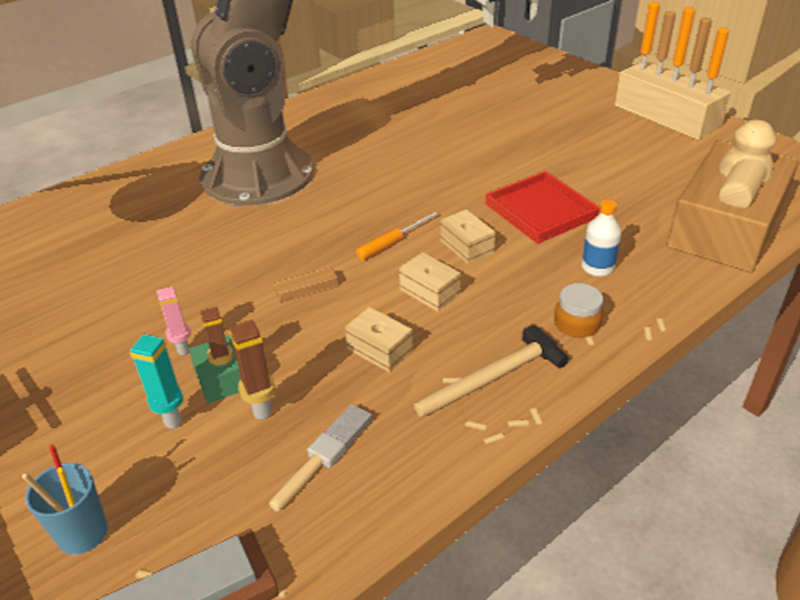

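```bash
python3 - <<'E'
import cv2,numpy as np
t=np.load("pics/top.npy")[:,:,::-1];s=np.load("pics/scene.npy")[:,:,::-1]
R=lambda a,f:cv2.resize(a,None,fx=f,fy=f,interpolation=cv2.INTER_CUBIC)
cv2.imwrite("pics/pl.png",R(t[155:245,150:310],5))
a=R(t[160:260,350:450],4);b=R(s[180:280,80:180],4)
cv2.imwrite("pics/st.png",np.hstack([a,b]))
E
```

```text
(no output)
```

View pics/pl.png

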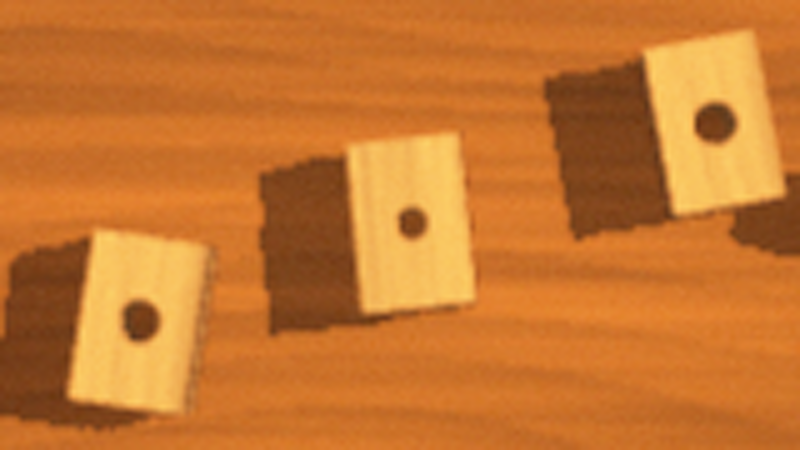

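View pics/st.png

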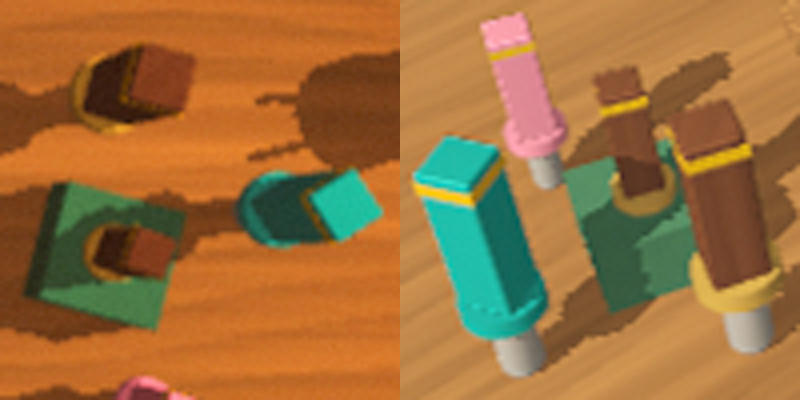

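Top view: the holes are at crop (140,321), (413,222), (715,123), and the middle one looks smaller. There are four gauge-like things. In the stand crop, pink is at (145,385) and turquoise at (345,208), so both are excluded. The larger brown one stands free at (165,78). The smaller brown one, at (152,252) in the green stand, is the one meant.

```bash
cat > h.py <<'E'
import numpy as np, cv2
from scipy.spatial.transform import Rotation as Rn
from cell import telemetry, vision
def ray(i,u,v):
    f=192/np.tan(np.radians(i['fov_y'])/2); E=np.array(i['extrinsics'])
    return E[:3,3], E[:3,:3]@np.array([(u-i['cx'])/f,(v-i['cy'])/f,1])
def onz(i,u,v,z):
    o,d=ray(i,u,v); return o+d*(z-o[2])/d[2]
def tri(i1,p1,i2,p2):
    A=[];b=[]
    for i,p in((i1,p1),(i2,p2)):
        o,d=ray(i,*p);d=d/np.linalg.norm(d);P=np.eye(3)-np.outer(d,d);A.append(P);b.append(P@o)
    return np.linalg.lstsq(np.vstack(A),np.hstack(b),rcond=None)[0]
def move_to(s,p,yaw=None):
    "print cm shift in tool axes to world p, tool down, y axis heading yaw (rad, mod pi)"
    R=Rn.from_rotvec(s['ee_rot']); d=R.inv().apply(np.array(p)-s['position'])*100
    out=np.round(d,2).tolist()
    if yaw is not None:
        best=None
        for y in(yaw,yaw+np.pi):
            Y=np.array([np.cos(y),np.sin(y),0]);Z=np.array([0,0,-1.]);X=np.cross(Y,Z)
            r=(R.inv()*Rn.from_matrix(np.c_[X,Y,Z])).as_rotvec(degrees=True)
            if best is None or np.linalg.norm(r)<np.linalg.norm(best): best=r
        out+=np.round(best,2).tolist()
    return out
def st(s=None):
    s=s or telemetry.observe();R=Rn.from_rotvec(s['ee_rot']).as_matrix()
    print('t',round(s['clock'],2),'p',np.round(s['position'],4),'yaw_y',round(np.arctan2(R[1,1],R[0,1]),3),'z',np.round(R[:,2],3),'F',np.round(s['force'],1),'w',round(s['width']*91.8,1),'g',round(s['gripper_force'],1),'q',np.round(s['joints'],2));return s
E
python3 - <<'E'
from h import *
T=vision.camera_info('top');S=vision.camera_info('scene')
A=lambda u,v,z:np.round(onz(T,150+u/5-.4,155+v/5-.4,z),4)
for n,h,c in(('L',(140,321),[(95,229),(211,247),(187,412),(69,401)]),('M',(413,222),[(347,145),(459,133),(474,301),(363,314)]),('R',(715,123),[(644,49),(753,31),(786,196),(674,215)])):
    C=[A(*q,.05)[:2] for q in c]; print(n,'hole',A(*h,.05)[:2],'cen',np.mean(C,0),'xaxis yaw',[round(np.arctan2(*(d[::-1])),3) for d in(C[0]-C[3],C[1]-C[2])],'len',[np.linalg.norm(C[0]-C[3]),np.linalg.norm(C[0]-C[1])])
B=lambda u,v,z:np.round(onz(T,350+u/4-.4,160+v/4-.4,z),4)
C=[B(*q,.05)[:2] for q in[(72,183),(188,212),(157,330),(40,300)]];print('stand',np.mean(C,0),C)
C=[B(*q,.14)[:2] for q in[(140,229),(180,238),(170,279),(131,268)]];print('gauge top',np.mean(C,0),[np.arctan2(*(C[a]-C[b])[::-1]) for a,b in((0,3),(1,2),(0,1),(3,2))])
print('tri gauge top',tri(T,(350+155/4-.4,160+253/4-.4),S,(80+217/4-.4,180+82/4-.4)))
print('big',tri(T,(350+165/4-.4,160+78/4-.4),S,(80+308/4-.4,180+125/4-.4)),'turq',tri(T,(350+345/4-.4,160+208/4-.4),S,(80+58/4-.4,180+165/4-.4)))
k=.64
print('tray',[np.round(onz(T,x*k,y*k,.025)[:2],3) for x,y in[(129,281),(222,292),(206,388),(112,378)]],'pink',onz(T,610*k,410*k,.1),'glue',onz(T,187*k,208*k,.14))
p=np.array([0,0,0]);st()
E
```

```text
L hole [0.506  0.1516] cen [0.50545  0.151325] xaxis yaw [np.float64(-0.126), np.float64(-0.124)] len [np.float64(0.09142614505708967), np.float64(0.06214064692292798)]
M hole [0.5598 0.0084] cen [0.559225 0.009575] xaxis yaw [np.float64(0.11), np.float64(0.101)] len [np.float64(0.08994648408915151), np.float64(0.05981103577100132)]
R hole [ 0.6141 -0.1512] cen [ 0.614325 -0.150825] xaxis yaw [np.float64(0.183), np.float64(0.199)] len [np.float64(0.08990839782801163), np.float64(0.058890067074167954)]
stand [ 0.498825 -0.37725 ] [array([ 0.5467, -0.3498]), array([ 0.5284, -0.4263]), array([ 0.4507, -0.4048]), array([ 0.4695, -0.3281])]
gauge top [ 0.5006   -0.377225] [np.float64(-0.23903813894846818), np.float64(-0.2543680585532665), np.float64(1.360822813932734), np.float64(1.307045165606209)]
tri gauge top [ 0.50136655 -0.37513787  0.14360403]
big [ 0.60500718 -0.37127035  0.17913695] turq [ 0.52919049 -0.48192395  0.16659647]
tray [array([0.609, 0.415]), array([0.591, 0.254]), array([0.426, 0.276]), array([0.441, 0.438])] pink [ 0.40204998 -0.39301381  0.1       ] glue [0.71530207 0.28514838 0.14      ]
t 0.1 p [0.1731 0.6001 0.248 ] yaw_y 1.29 z [-0.    -0.001 -1.   ] F [ 0.2 -0.1  0.2] w 91.5 g 0.0 q [-1.39  0.44  0.02  1.57 -0.01  1.13 -0.08]
```

```bash
python3 -m creep '6 -18 -20 0 0 0 0;6 -18 -20 0 0 0 0;6 -37 -41 0 0 0 0;6 -37 -41 0 0 0 0;6 -37 -41 0 0 0 0' 20; python3 -m creep '6 -18 -22 0 0 0 0;6 -18 -22 0 0 0 0;6 -18 -22 0 0 0 0;6 -18 -22 0 0 0 0;6 -18 -22 0 0 0 0'; python3 -c "
from h import *
s=st();print(move_to(s,(.49,-.377,.25),1.32))"
```

```text
clock: 0.72
position: [0.3105, 0.3175, 0.2486]
ee_rot: [0.44, 3.111, 0.0]
force: [0.5, 0.1, 0.0]
width: 0.657
gripper_force: 0.0
clock: 1.35
position: [0.4225, 0.055, 0.2488]
ee_rot: [0.445, 3.11, -0.0]
force: [0.5, 1.1, -0.8]
width: 0.659
gripper_force: 0.0
t 1.35 p [0.4225 0.055  0.2488] yaw_y 1.286 z [ 0. -0. -1.] F [ 0.5  1.1 -0.8] w 60.5 g 0.0 q [-0.61  0.1   0.4   2.05 -0.04  1.    1.09]
[-18.6, -39.57, -0.11, -0.01, 0.02, -1.92]
```

```bash
python3 -m creep '6 -13 -28 0 0 0 -2;6 -13 -28 0 0 0 -2;6 -13 -28 0 0 0 -2;6 -13 -28 0 0 0 -2;6 -13 -28 0 0 0 -2'; python3 -m creep '6 -5 -10.5 0 0 0 0;6 -5 -10.5 0 0 0 0;6 -5 -10.5 0 0 0 0;6 -5 -10.5 0 0 0 0;6 -5 -10.5 0 0 0 0'; python3 -c "
from h import *
s=st();print(move_to(s,(.4995,-.377,.126),1.32))
i=vision.camera_info('wrist');im=vision.get_image('wrist');np.save('pics/w1.npy',im);print(i['fov_y'],i['cx'],i['cy'],np.round(i['extrinsics'],3).tolist())
cv2.imwrite('pics/w1.png',cv2.resize(im[:,:,::-1],(800,600)))
f=192/np.tan(np.radians(i['fov_y'])/2);E=i['extrinsics']
for p in((.5,-.377,.14),(.499,-.377,.05)):
  c=E[:3,:3].T@(np.array(p)-E[:3,3]);print(c[:2]/c[2]*f+[i['cx'],i['cy']])
"
```

```text
clock: 1.98
position: [0.4692, -0.2487, 0.2486]
ee_rot: [0.385, 3.118, 0.0]
force: [0.2, 0.4, -0.9]
width: 0.654
gripper_force: 0.0
clock: 2.6
position: [0.4925, -0.3591, 0.2486]
ee_rot: [-0.382, -3.118, -0.002]
force: [-0.1, 0.5, 0.3]
width: 0.654
gripper_force: 0.0
t 2.6 p [ 0.4925 -0.3591  0.2486] yaw_y 1.327 z [-0.     0.001 -1.   ] F [-0.1  0.5  0.3] w 60.0 g 0.0 q [ 0.12  0.45  0.62  1.65 -0.29  1.13  2.14]
[-1.12, -1.58, 12.26, 0.07, -0.02, 0.39]
67.36463006098589 255.79426408872772 191.59936727204354 [[0.241, 0.938, 0.248, 0.424], [0.97, -0.234, -0.061, -0.342], [0.001, 0.256, -0.967, 0.385], [0.0, 0.0, 0.0, 1.0]]
[238.52737351 210.25806916]
[242.59291837 185.57478858]
```

View pics/w1.png

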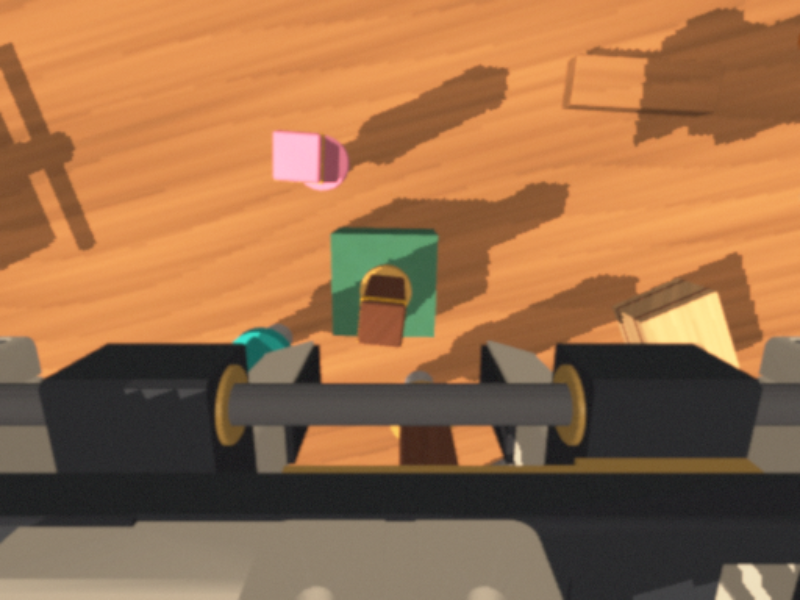

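```bash
python3 -m creep '6 -1.1 -1.4 0 0 0 0;6 -1.1 -1.4 4 0 0 0;6 -1.1 -1.4 8 0 0 0;6 -1.1 -1.4 10 0 0 0;6 -1.1 -1.4 12 0 0 0'; python3 -m creep '6 0 0 0.2 0 0 0;6 0 0 0.2 0 0 0;6 0 0 0.2 0 0 0'; python3 -c "
from h import *
s=st()
i=vision.camera_info('wrist');im=vision.get_image('wrist')
cv2.imwrite('pics/w2.png',cv2.resize(im[:,:,::-1],(800,600)))"
```

```text
clock: 3.28
position: [0.4998, -0.3756, 0.1281]
ee_rot: [0.383, 3.118, 0.001]
force: [-0.4, -0.2, 0.7]
width: 0.658
gripper_force: 0.0
clock: 3.65
position: [0.5, -0.3772, 0.1278]
ee_rot: [0.385, 3.116, -0.001]
force: [0.7, 0.4, 0.6]
width: 0.652
gripper_force: 0.0
t 3.65 p [ 0.5    -0.3772  0.1278] yaw_y 1.325 z [ 0.001 -0.001 -1.   ] F [0.7 0.4 0.6] w 59.9 g 0.0 q [ 0.2   0.6   0.55  1.74 -0.39  0.91  2.24]
```

View pics/w2.png

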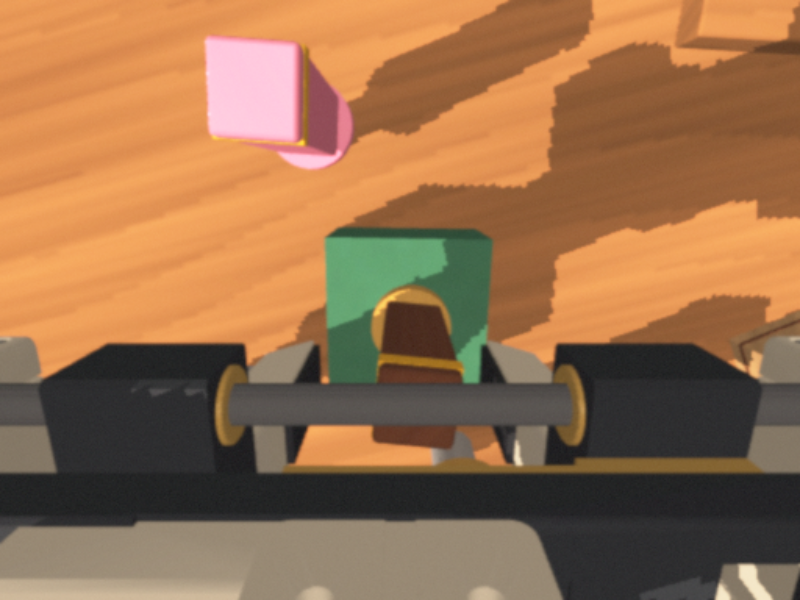

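```bash
python3 -m creep '6 0.1 0.4 0.1 0 0 0;6 0.1 0.4 0.1 0 0 0;3.5 0.1 0.4 0.1 0 0 0;2 0.1 0.4 0.1 0 0 0;2 0.1 0.4 0.1 0 0 0' 25;python3 -m creep '2 0 0 0 0 0 0;2 0 0 0 0 0 0;2 0 0 0 0 0 0'; python3 -c "
from h import *
s=st()"
```

```text
clock: 4.32
position: [0.4994, -0.373, 0.1257]
ee_rot: [-0.385, -3.118, 0.0]
force: [1.1, -0.4, -0.1]
width: 0.375
gripper_force: 0.0
clock: 4.7
position: [0.4994, -0.3729, 0.1257]
ee_rot: [-0.385, -3.118, -0.0]
force: [-0.3, 0.1, -1.1]
width: 0.285
gripper_force: 24.7
t 4.7 p [ 0.4994 -0.3729  0.1257] yaw_y 1.325 z [-0.  0. -1.] F [-0.3  0.1 -1.1] w 26.2 g 24.7 q [ 0.19  0.6   0.55  1.75 -0.39  0.91  2.23]
```

```bash
python3 -m creep '2 0 0 -3 0 0 0;2 0 0 -6 0 0 0;2 0 0 -9 0 0 0;2 0 0 -9 0 0 0' 30;python3 -m creep '2 0.5 5 0 0 0 0;2 1.4 10 0 0 0 0;2 2 15 0 0 0 0;2 3 20 0 0 0 0;2 3.6 26 0 0 0 0' ;python3 -m creep '2 0.7 6 0 0 0 0;2 1.4 11 0 0 0 0;2 2 17 0 0 0 0;2 3 22 0 0 0 0;2 3.6 26.3 0 0 0 0';python3 -m creep '2 0 0 0 0 0 0;2 0 0 0 0 0 0;2 0 0 0 0 0 0'; python3 -c "
from h import *
s=st()
i=vision.camera_info('wrist');im=vision.get_image('wrist');np.save('pics/w3.npy',im)
import pickle;pickle.dump((s,i),open('pics/w3.pkl','wb'))
cv2.imwrite('pics/w3.png',cv2.resize(im[:,:,::-1],(800,600)))"
```

```text
clock: 5.2
position: [0.5002, -0.3739, 0.2176]
ee_rot: [0.385, 3.114, -0.003]
force: [-0.2, 0.8, -3.2]
width: 0.281
gripper_force: 29.6
clock: 5.82
position: [0.5268, -0.1108, 0.2144]
ee_rot: [-0.387, -3.116, 0.001]
force: [1.6, 0.6, -2.3]
width: 0.285
gripper_force: 29.6
clock: 6.45
position: [0.5558, 0.1542, 0.2141]
ee_rot: [-0.383, -3.116, 0.001]
force: [0.3, -0.2, -2.5]
width: 0.283
gripper_force: 29.6
clock: 6.82
position: [0.5567, 0.1502, 0.2153]
ee_rot: [-0.389, -3.117, 0.001]
force: [0.6, 0.1, -1.7]
width: 0.282
gripper_force: 29.6
t 6.83 p [0.5567 0.1502 0.2153] yaw_y 1.323 z [-0.001 -0.001 -1.   ] F [ 0.6  0.1 -1.7] w 25.9 g 29.6 q [-0.74  0.41  0.54  1.77 -0.24  1.03  1.21]
```

View pics/w3.png

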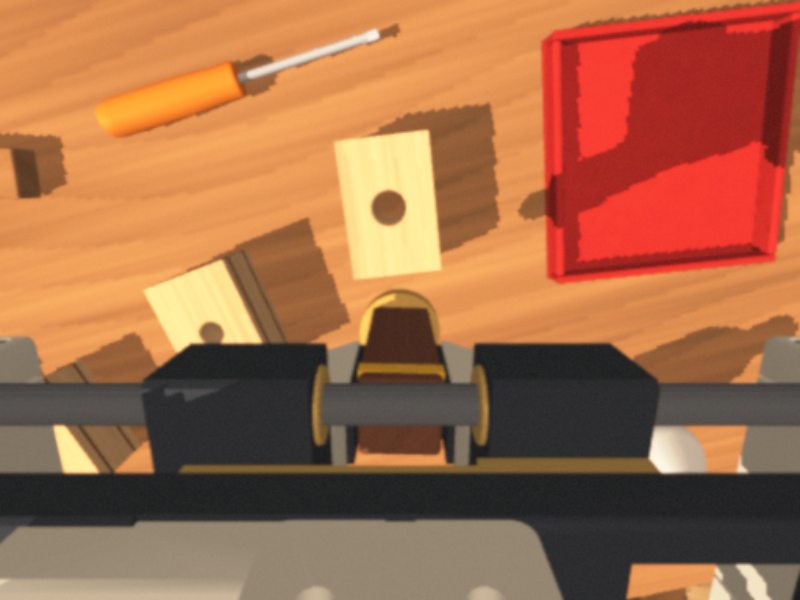

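```bash
python3 - <<'E'
from h import *
import pickle;s,i=pickle.load(open('pics/w3.pkl','rb'));k=.64
R=Rn.from_rotvec(s['ee_rot']);inv=lambda p:np.round(R.inv().apply(np.array(p)-s['position']),4)
c=lambda u,v,z:onz(i,u*k-.2,v*k-.2,z)
print('L hole',c(388.5,207.5,.05),'M hole',c(211,332,.05))
print('L corners',[np.round(c(*q,.05)[:2],4) for q in((335,143),(429,131),(441,269),(354,279))])
print('collar front, tool',inv(c(399,290,.1496)),'L/R',inv(c(361,320,.1496)),inv(c(438,320,.1496)))
print('handle top back/front',inv(c(400,453,.2296)),inv(c(402,375,.2296)))
print('tray',[np.round(c(*q,.025)[:2],3) for q in((545,38),(800,5),(775,258),(556,280))])
h=c(388.5,207.5,.05);print(move_to(s,(h[0],h[1],s['position'][2])))
E
```

```text
L hole [0.50294252 0.15567882 0.05      ] M hole [0.55581139 0.01207947 0.05      ]
L corners [array([0.4556, 0.1328]), array([0.4633, 0.1924]), array([0.5515, 0.18  ]), array([0.5437, 0.1206])]
collar front, tool [ 0.0216 -0.0006  0.0657] L/R [ 0.0071 -0.0185  0.0657] [0.0071 0.0177 0.0657]
handle top back/front [-0.0109 -0.0002 -0.0143] [ 0.0152  0.0004 -0.0143]
tray [array([0.424, 0.281]), array([0.446, 0.442]), array([0.609, 0.42 ]), array([0.586, 0.262])]
[5.35, -0.79, 0.0]
```

```bash
python3 -m creep '2 2.5 -0.4 0 0 0 0;2 5.1 -0.8 0 0 0 0;2 5.1 -0.8 2 0 0 0;2 5.1 -0.8 4 0 0 0;2 5.1 -0.8 4 0 0 0';python3 -m creep '2 0 0 0.3 0 0 0;2 0 0 0.6 0 0 0;2 0 0 0.8 0 0 0;2 0 0 1 0 0 0;2 0 0 1 0 0 0'; python3 -c "
from h import *
s=st();print(move_to(s,(.5029,.1557,.1)))"
```

```text
clock: 7.5
position: [0.5047, 0.1554, 0.1748]
ee_rot: [-0.387, -3.116, 0.002]
force: [-0.2, -0.2, -1.4]
width: 0.281
gripper_force: 29.6
clock: 8.12
position: [0.5055, 0.1565, 0.1657]
ee_rot: [-0.385, -3.118, 0.0]
force: [-0.4, -0.5, -1.8]
width: 0.284
gripper_force: 29.6
t 8.12 p [0.5055 0.1565 0.1657] yaw_y 1.325 z [-0. -0. -1.] F [-0.4 -0.5 -1.8] w 26.1 g 29.6 q [-0.79  0.4   0.52  1.94 -0.25  0.87  1.19]
[0.23, -0.14, 6.57]
```

```bash
python3 -m creep '2 0 -0.12 0.1 0 0 0;2 0 -0.12 0.3 0 0 0;2 0 -0.12 0.5 0 0 0;2 0 -0.12 0.6 0 0 0;2 0 -0.12 0.6 0 0 0';python3 -m creep '2 0 0 0.2 0 0 0;2 0 0 0.4 0 0 0;2 0 0 0.6 0 0 0;2 0 0 0.6 0 0 0'; python3 -c "
from h import *
s=st()"
```

```text
clock: 8.75
position: [0.5052, 0.1553, 0.1596]
ee_rot: [-0.385, -3.118, 0.0]
force: [1.4, -0.5, -2.0]
width: 0.282
gripper_force: 29.6
clock: 9.25
position: [0.5051, 0.1553, 0.1535]
ee_rot: [-0.385, -3.118, 0.0]
force: [0.4, -0.2, -2.6]
width: 0.283
gripper_force: 29.6
t 9.25 p [0.5051 0.1553 0.1535] yaw_y 1.325 z [-0. -0. -1.] F [ 0.4 -0.2 -2.6] w 26.0 g 29.6 q [-0.78  0.41  0.51  1.95 -0.26  0.84  1.2 ]
```

```bash
python3 -m creep '2 0 0 0.4 0 0 0;2 0 0 0.8 0 0 0;2 0 0 1.2 0 0 0;2 0 0 1.4 0 0 0;2 0 0 1.4 0 0 0';python3 -m creep '2 0 0 0 0 0 0;2 0 0 0 0 0 0'; python3 -m creep '2 0 0 -1 0 0 0;2 0 0 -3 0 0 0;2 0 0 -5 0 0 0;2 0 0 -6.5 0 0 0;2 0 0 -6.5 0 0 0'; python3 -c "
from h import *
s=st();print(move_to(s,(.5581,.0115,.1757)))"
```

```text
clock: 9.88
position: [0.5052, 0.1553, 0.1395]
ee_rot: [-0.385, -3.118, 0.0]
force: [0.3, -0.2, -2.5]
width: 0.285
gripper_force: 29.6
clock: 10.12
position: [0.5053, 0.1554, 0.1399]
ee_rot: [0.385, 3.118, 0.0]
force: [-0.7, -0.2, -3.3]
width: 0.279
gripper_force: 29.6
clock: 10.75
position: [0.5059, 0.1556, 0.206]
ee_rot: [0.385, 3.116, 0.002]
force: [0.2, 0.1, -1.7]
width: 0.283
gripper_force: 29.6
t 10.75 p [0.5059 0.1556 0.206 ] yaw_y 1.325 z [ 0.002  0.001 -1.   ] F [ 0.2  0.1 -1.7] w 26.0 g 29.6 q [-0.81  0.34  0.54  1.9  -0.22  0.96  1.15]
[-8.56, -12.71, 3.02]
```

```bash
python3 -m creep '2 -3 -4 0 0 0 0;2 -5.5 -8 0 0 0 0;2 -8.5 -12.7 0 0 0 0;2 -8.5 -12.7 2 0 0 0;2 -8.5 -12.7 3 0 0 0';python3 -m creep '2 0 0 0.2 0 0 0;2 0 0 0.5 0 0 0;2 0 0 0.8 0 0 0;2 0 0 0.8 0 0 0'; python3 -c "
from h import *
s=st();print(move_to(s,(.5581,.0115,.1657)))"
```

```text
clock: 11.38
position: [0.5559, 0.0111, 0.1731]
ee_rot: [-0.387, -3.115, 0.001]
force: [0.2, 0.8, -3.3]
width: 0.285
gripper_force: 29.6
clock: 11.88
position: [0.5567, 0.0118, 0.1668]
ee_rot: [0.385, 3.118, 0.0]
force: [-0.4, -0.4, -1.9]
width: 0.286
gripper_force: 29.6
t 11.88 p [0.5567 0.0118 0.1668] yaw_y 1.325 z [ 0.  0. -1.] F [-0.4 -0.4 -1.9] w 26.2 g 29.6 q [-0.51  0.44  0.55  1.87 -0.29  0.9   1.5 ]
[-0.14, 0.01, 0.11]
```

```bash
python3 -m creep '2 -0.14 0 0 0 0 0;2 -0.14 0 0.1 0 0 0;2 -0.14 0 0.2 0 0 0;2 -0.14 0 0.2 0 0 0';python3 -m creep '2 0 0 0.1 0 0 0;2 0 0 0.1 0 0 0';python3 -m creep '2 0 0 0.1 0 0 0;2 0 0 0.1 0 0 0'
```

```text
clock: 12.38
position: [0.5581, 0.0113, 0.1647]
ee_rot: [-0.385, -3.118, -0.0]
force: [0.1, 0.6, -1.7]
width: 0.284
gripper_force: 29.6
clock: 12.62
position: [0.5582, 0.0115, 0.1638]
ee_rot: [0.385, 3.118, 0.001]
force: [-0.9, 0.8, -0.6]
width: 0.28
gripper_force: 29.6
clock: 12.88
position: [0.5582, 0.0117, 0.1629]
ee_rot: [0.385, 3.118, 0.001]
force: [-1.2, 2.6, 4.1]
width: 0.282
gripper_force: 29.6
```

```bash
python3 -m creep '2 0 0 0.07 0 0 0;2 0 0 0.07 0 0 0;2 0 0 0.07 0 0 0'; python3 -m creep '2 0 0 -1 0 0 0;2 0 0 -3 0 0 0;2 0 0 -4 0 0 0;2 0 0 -4 0 0 0'; python3 -c "
from h import *
s=st();print(move_to(s,(.6635,-.148,.21)))"
```

```text
clock: 13.25
position: [0.5583, 0.0118, 0.1625]
ee_rot: [0.385, 3.118, 0.002]
force: [-2.7, 5.2, 6.8]
width: 0.283
gripper_force: 29.6
clock: 13.75
position: [0.5585, 0.0108, 0.2026]
ee_rot: [0.386, 3.116, 0.0]
force: [-0.5, 0.4, -2.9]
width: 0.282
gripper_force: 29.6
t 13.75 p [0.5585 0.0108 0.2026] yaw_y 1.325 z [ 0.001 -0.    -1.   ] F [-0.5  0.4 -2.9] w 25.9 g 29.6 q [-0.53  0.4   0.57  1.83 -0.26  0.98  1.47]
[-14.05, -12.84, -0.72]
```

```bash
python3 -m creep '2 -5 -4.5 -0.7 0 0 0;2 -9 -8.5 -0.7 0 0 0;2 -14 -12.8 -0.7 0 0 0;2 -14 -12.8 -0.7 0 0 0;2 -14 -12.8 -0.7 0 0 0'; python3 -m creep '2 0 0 0 0 0 0;2 0 0 0 0 0 0'; cat > hole.py <<'E'
from h import *
s=st();i=vision.camera_info('wrist');im=vision.get_image('wrist')
f=192/np.tan(np.radians(i['fov_y'])/2);E=i['extrinsics']
c=E[:3,:3].T@(np.array((.6106,-.1474,.05))-E[:3,3]);p=c[:2]/c[2]*f+[i['cx'],i['cy']]
g=im.max(2);x,y=p.round().astype(int);w=g[y-17:y+18,x-17:x+18]
m=(w<150).astype(np.uint8);n,l,stt,ce=cv2.connectedComponentsWithStats(m)
print(p,[(a[4],np.round(b+[x-17,y-17],1)) for a,b in zip(stt[1:],ce[1:]) if a[4]>30])
for a,b in zip(stt[1:],ce[1:]):
    if a[4]>30:
        h=onz(i,*(b+[x-17,y-17]),.05);print(h,move_to(s,(h[0]+.0023,h[1]-.0006,.166)))
E
python3 hole.py
```

```text
clock: 14.38
position: [0.6622, -0.1474, 0.2077]
ee_rot: [-0.387, -3.116, -0.0]
force: [0.0, 0.1, -2.8]
width: 0.285
gripper_force: 30.0
clock: 14.62
position: [0.6626, -0.1455, 0.2091]
ee_rot: [-0.382, -3.118, -0.001]
force: [0.1, 0.9, -1.4]
width: 0.281
gripper_force: 30.0
t 14.62 p [ 0.6626 -0.1455  0.2091] yaw_y 1.327 z [-0.     0.001 -1.   ] F [ 0.1  0.9 -1.4] w 25.8 g 30.0 q [-0.21  0.6   0.56  1.51 -0.34  1.13  1.75]
[241.60942116 136.49024357] [(np.int32(310), array([241.2, 137.7]))]
[ 0.6116701  -0.14813267  0.05      ] [4.64, -1.49, 4.31]
```

```bash
python3 -m creep '2 2.5 -0.7 0 0 0 0;2 4.65 -1.5 0 0 0 0;2 4.65 -1.5 2 0 0 0;2 4.65 -1.5 3.8 0 0 0;2 4.65 -1.5 4.1 0 0 0';python3 -m creep '2 0 0 0 0 0 0;2 0 0 0 0 0 0'; python3 -c "
from h import *
s=st();print(move_to(s,(.6137,-.1486,.166)))"
```

```text
clock: 15.3
position: [0.6134, -0.1495, 0.1666]
ee_rot: [-0.384, -3.116, -0.0]
force: [0.3, 0.6, -2.0]
width: 0.285
gripper_force: 30.0
clock: 15.55
position: [0.6145, -0.1505, 0.1686]
ee_rot: [0.385, 3.117, -0.0]
force: [0.1, 0.1, -1.5]
width: 0.282
gripper_force: 30.0
t 15.55 p [ 0.6145 -0.1505  0.1686] yaw_y 1.325 z [ 0.001 -0.    -1.   ] F [ 0.1  0.1 -1.5] w 25.9 g 30.0 q [-0.21  0.56  0.55  1.68 -0.34  1.    1.79]
[0.12, 0.17, 0.26]
```

```bash
python3 -m creep '2 0.1 0.17 0 0 0 0;2 0.1 0.17 0.3 0 0 0;2 0.1 0.17 0.5 0 0 0;2 0.1 0.17 0.7 0 0 0;2 0.1 0.17 0.8 0 0 0';python3 -m creep '2 0 0 0.2 0 0 0;2 0 0 0.4 0 0 0;2 0 0 0.5 0 0 0'
```

```text
clock: 16.18
position: [0.6134, -0.1485, 0.1598]
ee_rot: [-0.385, -3.118, -0.0]
force: [-0.1, -0.7, -2.3]
width: 0.281
gripper_force: 30.0
clock: 16.55
position: [0.6134, -0.1484, 0.1549]
ee_rot: [-0.385, -3.118, -0.0]
force: [0.3, -0.3, -2.5]
width: 0.28
gripper_force: 30.0
```

```bash
python3 -m creep '2 0 0 0.5 0 0 0;2 0 0 1 0 0 0;2 0 0 1.5 0 0 0;2 0 0 1.5 0 0 0;2 0 0 1.5 0 0 0'; python3 -m creep '2 0 0 -2 0 0 0;2 0 0 -5 0 0 0;2 0 0 -7.6 0 0 0;2 0 0 -7.6 0 0 0';python3 -m creep '2 1.2 -5.5 0 0 0 0;2 2.5 -11 0 0 0 0;2 4 -17 0 0 0 0;2 5.6 -23 0 0 0 0;2 5.6 -24.5 0 0 0 0';python3 -m creep '2 0 0 0 0 0 0;2 0 0 0 0 0 0;2 0 0 0 0 0 0'; python3 -c "
from h import *
s=st();print(move_to(s,(.4994,-.3729,.1657)))"
```

```text
clock: 17.18
position: [0.6135, -0.1485, 0.1401]
ee_rot: [0.385, 3.118, -0.0]
force: [0.6, 0.8, -2.8]
width: 0.282
gripper_force: 30.0
clock: 17.68
position: [0.6147, -0.149, 0.2182]
ee_rot: [0.385, 3.114, -0.0]
force: [0.3, -0.5, -3.1]
width: 0.281
gripper_force: 30.0
clock: 18.3
position: [0.4952, -0.3771, 0.2155]
ee_rot: [-0.397, -3.115, 0.003]
force: [-0.1, -0.2, -2.3]
width: 0.283
gripper_force: 30.0
clock: 18.68
position: [0.5006, -0.3705, 0.2156]
ee_rot: [-0.381, -3.118, -0.002]
force: [0.1, -0.1, -2.9]
width: 0.283
gripper_force: 30.0
t 18.68 p [ 0.5006 -0.3705  0.2156] yaw_y 1.328 z [-0.     0.001 -1.   ] F [ 0.1 -0.1 -2.9] w 26.0 g 30.0 q [ 0.15  0.5   0.6   1.66 -0.31  1.08  2.17]
[0.06, -0.27, 4.99]
```

```bash
python3 -m creep '2 0.05 -0.27 0 0 0 0;2 0.05 -0.27 2 0 0 0;2 0.05 -0.27 3.8 0 0 0;2 0.05 -0.27 4.5 0 0 0;2 0.05 -0.27 4.5 0 0 0';python3 -m creep '2 0 0 0.4 0 0 0;2 0 0 0.9 0 0 0;2 0 0 1.3 0 0 0;2 0 0 1.5 0 0 0;2 0 0 1.5 0 0 0';python3 -c "
from h import *
s=st();print(move_to(s,(.4994,-.3729,.1262)))"
```

```text
clock: 19.3
position: [0.4981, -0.3747, 0.1705]
ee_rot: [-0.385, -3.117, -0.001]
force: [1.0, 0.4, -2.1]
width: 0.285
gripper_force: 30.0
clock: 19.92
position: [0.4983, -0.3749, 0.1559]
ee_rot: [-0.385, -3.118, -0.0]
force: [-0.1, -0.6, -0.5]
width: 0.281
gripper_force: 30.0
t 19.93 p [ 0.4983 -0.3749  0.1559] yaw_y 1.325 z [-0.  0. -1.] F [-0.1 -0.6 -0.5] w 25.8 g 30.0 q [ 0.18  0.56  0.57  1.72 -0.36  0.96  2.21]
[-0.06, 0.22, 2.97]
```

```bash
python3 -m creep '2 -0.06 0.2 0.3 0 0 0;2 -0.06 0.2 1 0 0 0;2 -0.06 0.2 1.8 0 0 0;2 -0.06 0.2 2.5 0 0 0;2 -0.06 0.2 2.7 0 0 0';python3 -m creep '2 0 0 0.1 0 0 0;2 0 0 0.2 0 0 0;2 0 0 0.25 0 0 0';python3 -c "
from h import *
s=st();print(move_to(s,(.4994,-.3729,.1257)))"
```

```text
clock: 20.55
position: [0.499, -0.373, 0.1282]
ee_rot: [-0.385, -3.117, -0.001]
force: [0.4, 0.3, -2.5]
width: 0.282
gripper_force: 30.0
clock: 20.92
position: [0.4995, -0.3732, 0.1267]
ee_rot: [0.385, 3.118, -0.0]
force: [-0.5, 0.4, -2.5]
width: 0.28
gripper_force: 30.0
t 20.93 p [ 0.4995 -0.3732  0.1267] yaw_y 1.325 z [ 0. -0. -1.] F [-0.5  0.4 -2.5] w 25.7 g 30.0 q [ 0.19  0.6   0.55  1.74 -0.38  0.91  2.23]
[0.01, 0.03, 0.1]
```

```bash
python3 -m creep '2 0 0 0.1 0 0 0;2 0 0 0.1 0 0 0;6 0 0 0.1 0 0 0;6 0 0 0.1 0 0 0;6 0 0 0.1 0 0 0';python3 -m creep '6 0 0 0 0 0 0;6 0 0 -2 0 0 0;6 0 0 -5 0 0 0;6 0 0 -9 0 0 0;6 0 0 -9 0 0 0'; python3 -c "
from h import *
s=st();print(move_to(s,(.606,.0122,.216),1.676))
i=vision.camera_info('wrist');im=vision.get_image('wrist')
cv2.imwrite('pics/w4.png',cv2.resize(im[:,:,::-1],(800,600)))"
```

```text
clock: 21.55
position: [0.4994, -0.3732, 0.1256]
ee_rot: [0.385, 3.118, -0.0]
force: [1.1, 0.7, 0.5]
width: 0.556
gripper_force: 0.0
clock: 22.18
position: [0.5006, -0.3746, 0.2187]
ee_rot: [0.385, 3.113, -0.004]
force: [-0.6, 0.1, 0.1]
width: 0.655
gripper_force: 0.0
t 22.18 p [ 0.5006 -0.3746  0.2187] yaw_y 1.325 z [ 0.005 -0.003 -1.   ] F [-0.6  0.1  0.1] w 60.1 g 0.0 q [ 0.16  0.5   0.6   1.65 -0.31  1.08  2.17]
[-0.8, 40.08, 0.2, -0.15, 0.29, -20.13]
```

View pics/w4.png

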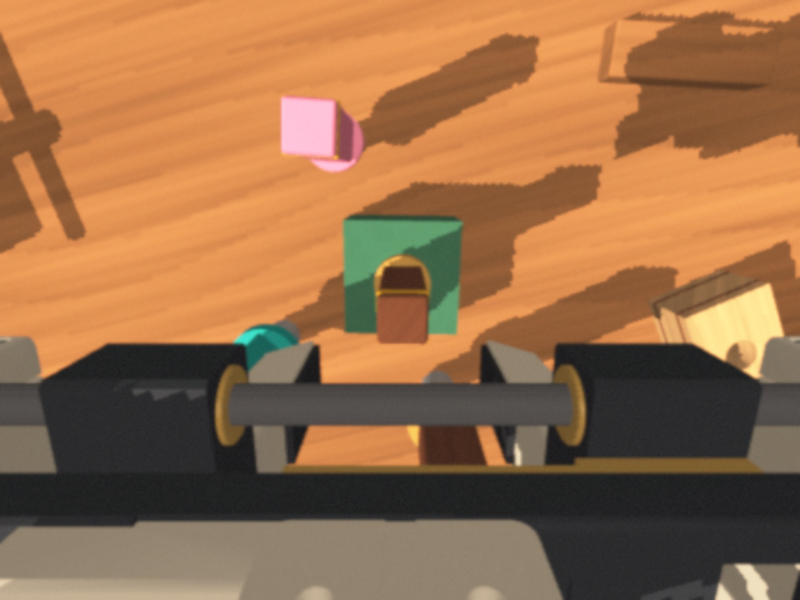

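The gauge stands upright in its stand: handle at (402,315), collar down on the green top. Next is the middle plinth.

```bash
python3 -m creep '9 0 6 0 0 0 -5;9 0 12 0 0 0 -10;9 0 18 0 0 0 -15;9 0 24 0 0 0 -20;9 -0.8 30 0 0 0 -20' 30;python3 -c "
from h import *
s=st();print(move_to(s,(.606,.0122,.216),1.676))"
```

```text
clock: 22.85
position: [0.5795, -0.082, 0.2145]
ee_rot: [0.164, -3.136, -0.001]
force: [1.6, -0.7, 0.9]
width: 0.977
gripper_force: 0.0
t 22.85 p [ 0.5795 -0.082   0.2145] yaw_y 1.675 z [-0.002  0.001 -1.   ] F [ 1.6 -0.7  0.9] w 89.7 g 0.0 q [-0.29  0.42  0.48  1.75 -0.22  1.03  1.94]
[-3.61, 9.1, -0.15, 0.04, -0.09, -0.05]
```

```bash
python3 -m creep '9 -1.8 5 0 0 0 0;9 -3.6 9.1 0 0 0 0;9 -3.6 9.1 0 0 0 0;9 -3.6 9.1 0 0 0 0;9 -3.6 9.1 0 0 0 0';python3 -c "
from h import *
import pickle
s=st()
i=vision.camera_info('wrist');im=vision.get_image('wrist');pickle.dump((s,i),open('pics/w5.pkl','wb'))
cv2.imwrite('pics/w5.png',cv2.resize(im[:,:,::-1],(800,600)))"
```

```text
clock: 23.48
position: [0.6061, 0.0085, 0.2152]
ee_rot: [0.158, -3.137, 0.001]
force: [-0.4, 0.1, -0.4]
width: 0.98
gripper_force: 0.0
t 23.48 p [0.6061 0.0085 0.2152] yaw_y 1.672 z [-0.001 -0.001 -1.   ] F [-0.4  0.1 -0.4] w 89.9 g 0.0 q [-0.42  0.45  0.46  1.69 -0.23  1.05  1.79]
```

View pics/w5.png

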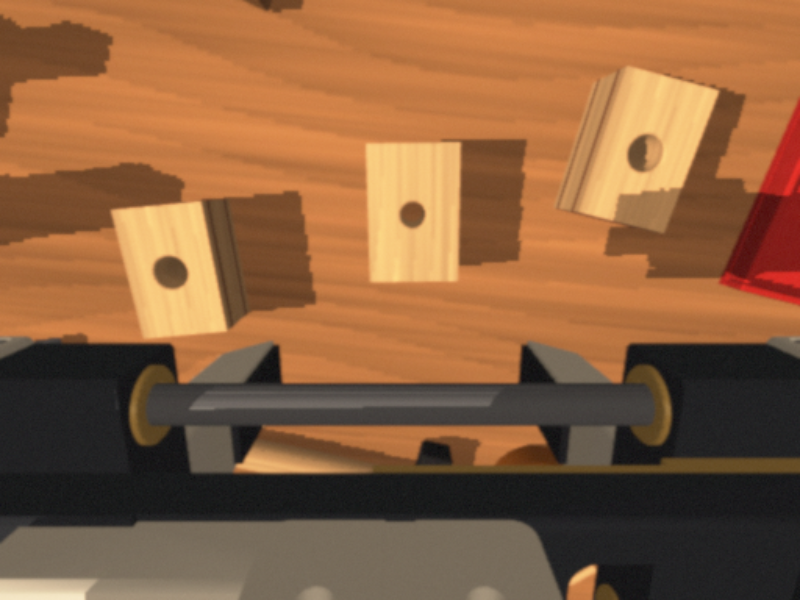

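The middle plinth is squarely aligned, with its hole at (412,214), and its neighbours are still in place.

```bash
python3 -c "
from h import *
import pickle
s,i=pickle.load(open('pics/w5.pkl','rb'));k=.64
h=onz(i,412*k-.2,214*k-.2,.05);print(h);c=[onz(i,a*k-.2,b*k-.2,.05)[:2] for a,b in((366,143),(461,142),(459,281),(370,282))];print(np.mean(c,0),c)
s=st();print(move_to(s,(h[0],h[1],.035),1.676))"
```

```text
[0.55623444 0.01178575 0.05      ]
[0.55654858 0.01315083] [array([ 0.51500236, -0.02208588]), array([0.5083201, 0.037901 ]), array([0.5979986 , 0.04875114]), array([ 0.60487327, -0.01196294])]
t 23.52 p [0.6062 0.0085 0.2153] yaw_y 1.672 z [-0. -0. -1.] F [-0.2  0.7 -0. ] w 90.1 g 0.0 q [-0.42  0.45  0.46  1.69 -0.23  1.05  1.79]
[4.93, 0.83, 18.04, -0.02, -0.03, -0.25]
```

```bash
python3 -m creep '9.1 2.5 0.4 0 0 0 0;9.1 4.9 0.85 3 0 0 0;9.1 4.9 0.85 7 0 0 0;9.1 4.9 0.85 11 0 0 0;9.1 4.9 0.85 12.5 0 0 0';python3 -m creep '9.1 0 0 0 0 0 0;9.1 0 0 0 0 0 0'; python3 -c "
from h import *
s=st();print(move_to(s,(.5563,.0122,.035),1.676))"
```

```text
clock: 24.15
position: [0.5557, 0.0126, 0.0888]
ee_rot: [0.159, -3.135, 0.001]
force: [-0.8, -0.0, -0.2]
width: 0.988
gripper_force: 0.0
clock: 24.4
position: [0.558, 0.0132, 0.0919]
ee_rot: [-0.161, 3.135, 0.0]
force: [0.5, 1.0, 0.0]
width: 0.994
gripper_force: 0.0
t 24.4 p [0.558  0.0132 0.0919] yaw_y 1.673 z [ 0.002  0.    -1.   ] F [0.5 1.  0. ] w 91.3 g 0.0 q [-0.41  0.53  0.4   1.93 -0.3   0.74  1.84]
[0.2, -0.09, 5.69, 0.0, 0.12, -0.15]
```

```bash
python3 -m creep '9.1 0.2 -0.1 1.5 0 0 0;9.1 0.2 -0.1 3.5 0 0 0;9.1 0.2 -0.1 5 0 0 0;9.1 0.2 -0.1 5.7 0 0 0;9.1 0.2 -0.1 5.7 0 0 0';python3 -m creep '8 0 0 0 0 0 0;7 0 0 0 0 0 0;5 0 0 0 0 0 0;5 0 0 0 0 0 0;5 0 0 0 0 0 0' 35;python3 -m creep '5 0 0 0 0 0 0;5 0 0 0 0 0 0;5 0 0 0 0 0 0'
```

```text
clock: 25.02
position: [0.555, 0.0122, 0.0331]
ee_rot: [0.162, -3.137, 0.0]
force: [0.8, -0.4, 0.4]
width: 0.99
gripper_force: 0.0
clock: 25.65
position: [0.5553, 0.0123, 0.0338]
ee_rot: [-0.162, 3.137, 0.0]
force: [-0.6, 0.1, 3.8]
width: 0.654
gripper_force: 35.0
clock: 26.02
position: [0.5553, 0.0123, 0.0338]
ee_rot: [-0.162, 3.137, 0.0]
force: [-1.9, 0.1, 5.2]
width: 0.644
gripper_force: 35.0
```

```bash
python3 -m creep '5 0 0 -2 0 0 0;5 0 0 -5 0 0 0;5 0 0 -9 0 0 0;5 0 0 -10 0 0 0;5 0 0 -10 0 0 0';python3 -m creep '5 0 5 0 0 0 2;5 0 10 0 0 0 5;5 0.3 15 0 0 0 8;5 0.5 20 0 0 0 11;5 0.5 25 0 0 0 13';python3 -c "
from h import *
s=st();print(move_to(s,(.514,.351,.134),1.446))"
```

```text
clock: 26.65
position: [0.555, 0.0126, 0.1333]
ee_rot: [-0.162, 3.137, 0.001]
force: [-0.1, 0.0, -3.1]
width: 0.654
gripper_force: 35.0
clock: 27.28
position: [0.5229, 0.2616, 0.1315]
ee_rot: [-0.196, -3.133, 0.003]
force: [-0.1, -0.3, -2.2]
width: 0.652
gripper_force: 35.0
t 27.27 p [0.5229 0.2616 0.1315] yaw_y 1.446 z [-0.002 -0.002 -1.   ] F [-0.1 -0.3 -2.2] w 59.9 g 35.0 q [-0.89  0.52  0.48  1.83 -0.31  0.86  1.18]
[2.0, 8.75, -0.26, -0.11, -0.13, -0.02]
```

```bash
python3 -m creep '5 1 4 0 0 0 0;5 2 8.7 0 0 0 0;5 2 8.7 0 0 0 0;5 2 8.7 2 0 0 0;5 2 8.7 4 0 0 0';python3 -m creep '5 0 0 0 0 0 0;5 0 0 0 0 0 0';python3 -c "
from h import *
s=st();print(move_to(s,(.514,.351,.041),1.446))
im=vision.get_image('top');cv2.imwrite('pics/t2.png',cv2.resize(im[140:290,50:250,::-1],(800,600)))"
```

```text
clock: 27.9
position: [0.5147, 0.3482, 0.0913]
ee_rot: [-0.195, -3.134, 0.003]
force: [-0.1, -0.7, -2.5]
width: 0.651
gripper_force: 35.0
clock: 28.15
position: [0.5155, 0.3487, 0.0933]
ee_rot: [-0.195, -3.135, 0.001]
force: [-0.6, -0.2, -1.3]
width: 0.652
gripper_force: 35.0
t 28.15 p [0.5155 0.3487 0.0933] yaw_y 1.446 z [-0.    -0.001 -1.   ] F [-0.6 -0.2 -1.3] w 59.9 g 35.0 q [-0.98  0.62  0.45  1.77 -0.35  0.83  1.08]
[0.17, 0.21, 5.23, -0.04, -0.02, 0.02]
```

View pics/t2.png

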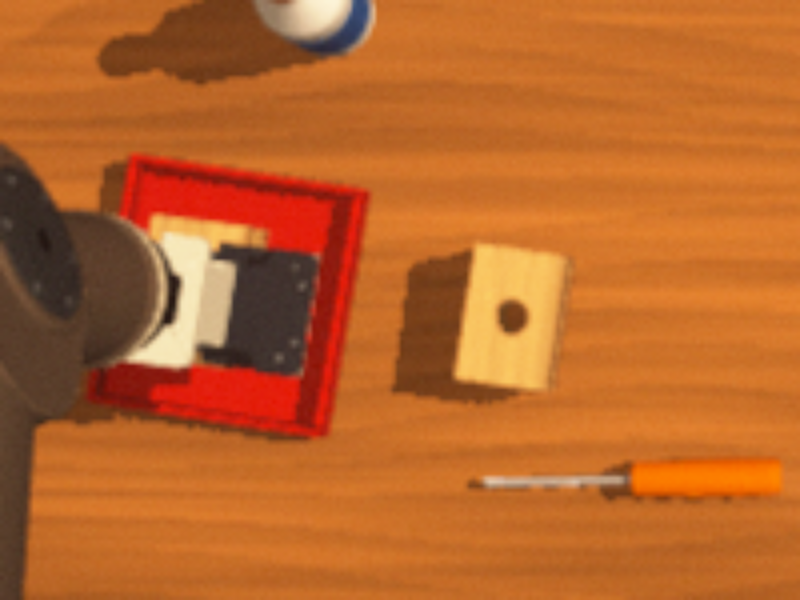

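The plinth is held square over the tray (tray corners at about (135,155) and (325,435)), and the left plinth is where it was.

```bash
python3 -m creep '5 0.15 0.2 1.2 0 0 0;5 0.15 0.2 2.5 0 0 0;5 0.15 0.2 3.7 0 0 0;5 0.15 0.2 4.5 0 0 0;5 0.15 0.2 4.9 0 0 0';python3 -m creep '5 0 0 0.1 0 0 0;5 0 0 0.2 0 0 0;5 0 0 0.2 0 0 0'
```

```text
clock: 28.82
position: [0.5139, 0.3512, 0.0438]
ee_rot: [-0.195, -3.135, 0.001]
force: [0.2, 0.4, -2.8]
width: 0.651
gripper_force: 35.0
clock: 29.2
position: [0.5142, 0.3516, 0.0428]
ee_rot: [0.194, 3.135, 0.001]
force: [-0.7, 0.1, -1.7]
width: 0.652
gripper_force: 35.0
```

```bash
python3 -m creep '5 0 0 0.1 0 0 0;5 0 0 0.2 0 0 0;5 0 0 0.2 0 0 0';python3 -m creep '5 0 0 0.1 0 0 0;5 0 0 0.1 0 0 0'
```

```text
clock: 29.58
position: [0.514, 0.3514, 0.0405]
ee_rot: [-0.194, -3.135, 0.0]
force: [-1.0, 0.3, -3.3]
width: 0.653
gripper_force: 35.0
clock: 29.82
position: [0.5142, 0.3515, 0.0398]
ee_rot: [0.194, 3.135, 0.0]
force: [-1.9, -0.8, 1.5]
width: 0.649
gripper_force: 35.0
```

Contact with the floor; release and withdraw.

```bash
python3 -m creep '7.6 0 0 0 0 0 0;7.6 0 0 0 0 0 0;7.6 0 0 0 0 0 0;7.6 0 0 0 0 0 0';python3 -m creep '7.6 0 0 -2 0 0 0;7.6 0 0 -5 0 0 0;7.6 0 0 -10 0 0 0;7.6 0 0 -15 0 0 0;7.6 0 0 -20 0 0 0';python3 -m creep '7.6 0 15 0 0 0 0;7.6 0 15 0 0 0 0;7.6 0 15 0 0 0 0;7.6 0 15 0 0 0 0;7.6 0 15 0 0 0 0'; python3 -c "
from h import *
s=st()
im=vision.get_image('top');cv2.imwrite('pics/t3.png',cv2.resize(im[100:325,50:450,::-1],(800,450)))"
```

```text
clock: 30.32
position: [0.5141, 0.3515, 0.0395]
ee_rot: [0.194, 3.136, -0.0]
force: [0.0, -0.4, -0.1]
width: 0.825
gripper_force: 0.0
clock: 30.95
position: [0.5141, 0.3511, 0.2428]
ee_rot: [0.195, 3.135, 0.001]
force: [0.6, 1.3, -0.2]
width: 0.83
gripper_force: 0.0
clock: 31.58
position: [0.5332, 0.4988, 0.2405]
ee_rot: [0.197, 3.134, -0.001]
force: [-0.2, 0.7, -0.4]
width: 0.827
gripper_force: 0.0
t 31.57 p [0.5332 0.4988 0.2405] yaw_y 1.446 z [ 0.001 -0.001 -1.   ] F [-0.2  0.7 -0.4] w 75.9 g 0.0 q [-1.11  0.65  0.51  1.31 -0.31  1.26  0.86]
```

View pics/t3.png

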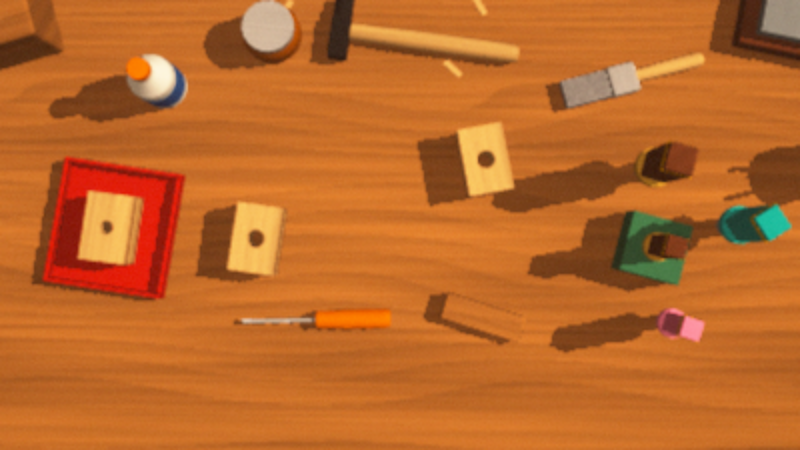

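The plinth lies flat in the tray at (110,228). The left plinth (255,238), the right plinth (486,158) and the gauge in its stand (660,245) are all in place.

```bash
python3 -c "
from cell import job
print(job.sign_off())"
```

```text
the job is handed in; nothing more can be done
None
```

I handed the job in at about 32 s of robot time: the gauge slid about 26 mm into the left and right plinths and stopped at the mouth of the middle one, which now lies flat in the red tray, with the gauge back upright in its stand and everything else in place in the last picture; sign-off returned no verdict.

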